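Return the tall fixation lamp to its charging dock

TASK

Put the taller of the two fixation lamps back on the round charging dock, its foot down inside the raised rim. It is top-heavy and tips easily if held low, so keep it upright all the way, do not drop it, and leave it standing there by itself. Leave the short lamp where it stands.

Things in the scene. Friction and masses are not known exactly. Their poses are not given: they have to be found in the camera images.
- tall_lamp_head (a point): Tall fixation lamp, loose, 230 mm high, about 0.3 kg: heavy grey upright cylinder (head, 40 mm across, 70 mm tall, at the top) on a steel stem (10 mm across) with a round black foot (60 mm across, 8 mm thick). Tips over beyond about 10 degrees of lean. Round: grip it from any side. This point: centre of the head, on the axis, 195 mm above the underside. z up the stem
- tall_lamp_foot (a point): Centre of the underside of the tall lamp's foot (195 mm straight below the head point); z points up along the stem
- dock_floor (a point): Round charging dock, fixed on the counter: a well 88 mm across inside, with a flat white floor and a grey rim 10 mm wide, 8 mm above the floor; a grey power block (30 x 44 mm, 14 mm high) adjoins its outside towards +x. This point: centre of the well's floor, 6 mm above the counter; z up
- short_lamp_head (a point): Short fixation lamp, to be left alone, loose: same head and foot as the tall lamp but only 150 mm high in all. This point is the centre of its head, 115 mm above its underside; z points up

How it is judged:
At the end, for the whole second after the job is handed in: The tall lamp stands released and at rest on the floor of the round dock, its foot wholly inside the rim (foot centre within 18 mm of the well's centre, underside within 4 mm of the floor), leaning less than 5 degrees (horizontal distance between tall_lamp_foot and dock_floor below 0.018 m and z of tall_lamp_foot in the frame of dock_floor below 0.004 m and angle between tall_lamp_head's own z axis and vertical below 0.09 rad and linear speed of tall_lamp below 0.02 m/s); the robot touches nothing.
It fails at once if the tall lamp leans more than 20 degrees (angle between tall_lamp_head's own z axis and vertical above 0.35 rad).
It fails at once if the tall lamp is dropped: out of the fingers with its foot more than 30 mm above the counter (height (world z) of tall_lamp_foot above 0.03 m and contact force between tall_lamp and the fingers below 0.05 N).
It fails at once if the short lamp is moved by more than 30 mm or knocked over (distance of short_lamp_head from where it was at the start of the episode above 0.03 m).
It also fails if it takes over 40 s, if anything falls off the work surface, if the arm or the gripper's body presses on something with over 40 N, if the wrist force passes 120 N, or if a joint passes its speed limit or range.

ROBOT

A 7-joint arm with a two-finger parallel gripper is mounted at the origin on the work surface. World frame = base frame: x ahead of the robot, y to its left, z up, the work surface at z = 0. Lengths are in m, angles in rad, forces in N, time in s.
With the tool pointing down it reaches from about 0.4 to 0.85 m from the base axis. Payload 4.5 kg.
Tool frame: the origin (TCP) lies midway between the tips of the shut fingers; the grasp point (between the pads) lies 19 mm behind it; z points along the fingers, x is the direction in which the jaws open and shut, and the axes are right-handed (so a half turn about z gives the same grasp; the last joint's range is limited). The gripper opens to 85 mm and grips with 20 to 120 N. Pads are 22 mm wide; open, the fingers measure 114 mm over their backs; the gripper's body (76 mm by 85 mm) begins 54 mm behind the grasp point. The pads swing forward as they close: fully open they stand 13 mm farther back than shut.
Start: joints at [-1.091, 0.689, -0.195, 1.565, 0.157, 0.902, -0.215], TCP at [0.269, 0.564, 0.231] pointing down, gripper open.
Joint ranges: [-3.01, 3.01], [-0.46, 2.08], [-1.47, 1.51], [0.13, 2.56], [-1, 4.14], [0.04, 2.09], [-2.66, 2.66]. Speed limits (rad/s): [2.57, 2.57, 3.14, 3.14, 3.14, 3.14, 3.14].

INTERFACE

Orientations are given as a unit quaternion [w, x, y, z].
In Python, from plant import arm gives the robot as it stands. The module is installed in compiled form; this text tells all that it offers.
- The arm moves only by the tool jog_arm, never from a script. Its argument "motion" is a list of rows, each a list of 3 entries, a list of its own where there are three numbers: the shift along the tool's x, y, z in cm, then the turn, a rotation vector about the tool's x, y, z in rad, then the opening, from -1 (shut) to 1 (fully open), so that 0 is half open. A call has 1 to 12 rows; each row shifts and turns the pose as measured when the row begins, along the tool's axes as they then stand; what a row does not reach is not made up. A row lasts 1/12 s, in which the tool goes at most 41.7 mm and 7.16 degrees, less where a joint would pass 70% of its speed; a pose out of reach is approached as far as the arm can. A call is refused whole if a number of a shift passes 4.17 or a number of a turn 0.125, either way. A call with a gripper value outside its range is refused whole. The fingers move at their own pace and stop on an object; "newtons" is the grip in N (left out, the last holds). Time passes only in rows, so rows that do not move let the fingers close. It gives the time, the measured TCP pose, the force and the opening at its end, in the units of the state.
- arm.observe(): the state, without advancing time (a new reading comes with each control period).
- arm.capture(name): name is "side" or "top" or "wrist"; returns the picture (480x640x3 uint8, red, green, blue); there is no depth.
- arm.get_calibration(name): a dict with "vertical_fov" (degrees; the focal length in pixels is half the picture's height over the tangent of half this angle, whatever the lens; pixels are square), "cx", "cy" (the principal point, pixels), "extrinsics" (4x4, takes a point from world to camera coordinates). Camera axes: x right, y down, z forward; pixel columns grow to the right and rows downward; lengths in m; the calibration is good to about 2 mm. The wrist camera is an equidistant fisheye: a pixel r from the principal point sees the ray r / f radians off the axis. A picture is of the moment at which its call begins: read the wrist's pose just before it. get_calibration takes no time and is no camera call; for the wrist camera it gives the pose at the moment of the call.
- arm.sign_off(): hands the job in, once; it reports no verdict.
The state is a dict: "time_s": time; "q": joint angles; "qd": joint speeds; "tau": joint torques, N m; "position": TCP position; "tool_rot": TCP orientation; "force": force on the tool from outside, world axes, zero at the start; "moment": the same for the moment, N m; "gripper_width": opening from 0.0 (shut) to 1.0 (fully open).
Only numpy, scipy, OpenCV 4.12 (cv2) and the standard library are available. Lean on these libraries where they do the work, as an engineer would, in place of code of your own. Each camera call takes 0.05 s, during which the arm holds its last target. There are 200 camera calls.

## Working session

There is one attempt and no reset: what is moved stays moved. The work goes in short steps, Python scripts to look and compute and a tool call to move; the robot and the scene stay as the last step left them, time stands still between calls to the robot, and variables do not carry over. Pictures are saved under pics/ and viewed, about 8 in all and at most 12, crops included, and the job is handed in when it is done.

Besides the shell and the picture viewer there is one more tool, called after "Request:" by a JSON object that holds its "fn" and its "kwargs". jog_arm: Moves the arm, as the interface text tells. Its arguments: {"type":"object","properties":{"motion":{"type":"array","items":{"type":"array"}},"newtons":{"type":"number"}},"required":["motion"]}

```bash
mkdir -p pics; python3 - <<'E'
from plant import arm
import cv2,numpy as np
s=arm.observe();print(s)
np.set_printoptions(precision=4,suppress=True)
for n in("side","top"):
    cv2.imwrite(f"pics/{n}0.png",arm.capture(n)[:,:,::-1]);print(n,arm.get_calibration(n))
E
```

```text
{'time_s': 0.0, 'q': array([-1.09118891,  0.6900001 , -0.19451876,  1.56638865,  0.15728855,
        0.90247897, -0.21509151]), 'qd': array([-0.00248528,  0.00011332, -0.0005306 , -0.00086647, -0.00044981,
        0.00144381,  0.00236505]), 'tau': array([ 1.02772130e-03, -5.39627910e+01, -1.26617767e+00, -1.58545518e+01,
        9.08697053e-03,  9.53951821e-03,  6.20281384e-06]), 'position': array([0.26924408, 0.56329123, 0.23046222]), 'tool_rot': array([ 5.53145975e-04,  8.45901757e-01,  5.33337914e-01, -7.62519381e-04]), 'force': array([ 0.32711093, -0.12025259, -0.09576594]), 'moment': array([ 0.01246548,  0.03962545, -0.00234485]), 'gripper_width': 0.9995447303715679}
side {'vertical_fov': 48.55061839529461, 'cx': 325.97104941770306, 'cy': 233.29540393516248, 'extrinsics': array([[-0.9776, -0.2105, -0.0072,  0.5427],
       [-0.1125,  0.5505, -0.8272,  0.1694],
       [ 0.1781, -0.8079, -0.5618,  0.8445],
       [ 0.    ,  0.    ,  0.    ,  1.    ]])}
top {'vertical_fov': 57.16427019243765, 'cx': 311.24633337393436, 'cy': 240.19930395938908, 'extrinsics': array([[-0.0149, -0.9999,  0.0034,  0.0052],
       [-0.9903,  0.0143, -0.1383,  0.5645],
       [ 0.1382, -0.0055, -0.9904,  0.9341],
       [ 0.    ,  0.    ,  0.    ,  1.    ]])}
```

View pics/side0.png

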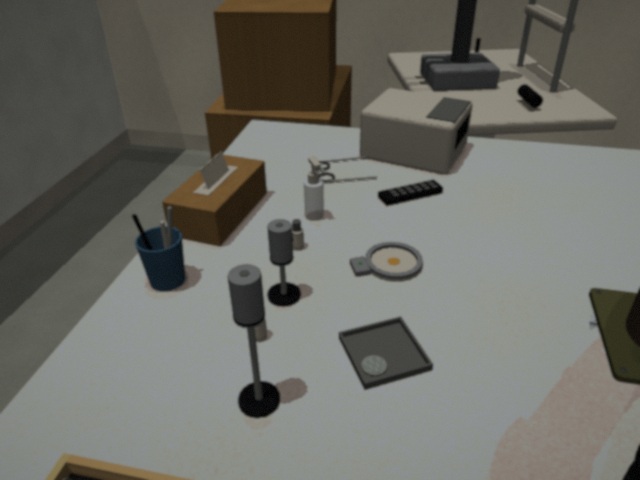

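View pics/top0.png

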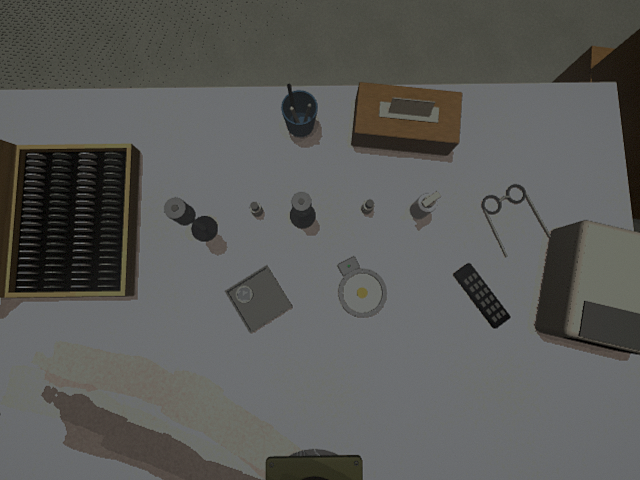

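Side: tall lamp foot at (259,399), head top at (245,272); short lamp foot at (284,294), top at (279,226); dock at (394,261). Top: tall foot at (205,229), head top at (175,207); short head at (301,201), foot at (303,216); dock at (362,293). There are small bottles near (256,209).

```bash
cat > h.py <<'E'
from plant import arm
import numpy as np,cv2
np.set_printoptions(precision=4,suppress=True)
def P(n):
    c=arm.get_calibration(n);f=240/np.tan(np.radians(c["vertical_fov"]/2))
    return np.array([[f,0,c["cx"]],[0,f,c["cy"]],[0,0,1]])@c["extrinsics"][:3]
def tri(s,t):
    X=cv2.triangulatePoints(P("side"),P("top"),np.array(s,float).reshape(2,1),np.array(t,float).reshape(2,1));return (X[:3]/X[3])[:,0]
def plane(n,uv,z):
    p=P(n);H=np.c_[p[:,0],p[:,1],p[:,2]*z+p[:,3]];x=np.linalg.solve(H,[*uv,1]);return x[:2]/x[2]
E
python3 - <<'E'
from h import *
for k,s,t,z in [("tfoot",(259,398),(205,228),.008),("ttop",(245,272),(175,207),.23),("sfoot",(284,294),(303,216),.008),("stop",(279,226),(301,201),.15),("dock",(394,261),(362,293),.006),("bottle",(261,325),(256,207),.03)]:
    print(k,tri(s,t),plane("side",s,z),plane("top",t,z))
E
```

```text
tfoot [0.6012 0.241  0.0005] [0.5982 0.2467] [0.6006 0.2393]
ttop [0.6004 0.2409 0.2285] [0.5986 0.2429] [0.6014 0.2408]
sfoot [ 0.6277  0.015  -0.0009] [0.6249 0.0249] [0.6253 0.0148]
stop [0.6286 0.0166 0.1447] [0.6258 0.0243] [0.6277 0.0166]
dock [ 0.4474 -0.116   0.0028] [ 0.447  -0.1118] [ 0.4477 -0.1156]
bottle [0.6391 0.1202 0.022 ] [0.6318 0.1283] [0.6432 0.1202]
```

Request:
{"fn": "jog_arm", "kwargs": {"motion": [[[0,0,-3],[0,0,0],1],[[0,0,-3],[0,0,0],1],[[0,0,-3],[0,0,0],1],[[-2.1,2.25,0],[0,0,0],1],[[-2.1,2.25,0],[0,0,0],1],[[-2.1,2.25,0],[0,0,0],1],[[-2.1,2.25,0],[0,0,0],1],[[-2.1,2.25,0],[0,0,0],1],[[-2.1,2.25,0],[0,0,0],1],[[-2.1,2.25,0],[0,0,0],1],[[-2.1,2.25,0],[0,0,0],1],[[0,0,0],[0,0,0],1]], "newtons": 40}}

```text
time_s: 1.1
position: [0.3593, 0.3234, 0.3193]
tool_rot: [0.003, 0.844, 0.536, -0.007]
force: [0.6, -0.8, -0.2]
gripper_width: 1.0
```

Request:
{"fn": "jog_arm", "kwargs": {"motion": [[[0.35,3.15,0],[0,0,0],1],[[0.35,3.15,0],[0,0,0],1],[[0.35,3.15,0],[0,0,0],1],[[0.35,3.15,0],[0,0,0],1],[[0.35,3.15,0],[0,0,0],1],[[0.35,3.15,0],[0,0,0],1],[[0.35,3.15,0],[0,0,0],1],[[0.35,3.15,0],[0,0,0],1],[[0,0,0],[0,0,0],1],[[0,0,0],[0,0,0],1]]}}

```text
time_s: 1.93
position: [0.607, 0.2338, 0.3128]
tool_rot: [0.003, 0.844, 0.536, -0.012]
force: [-0.8, 0.7, -0.3]
gripper_width: 0.999
```

```bash
cat >> h.py <<'E'
def fish(uv,z):
    c=arm.get_calibration("wrist");f=240/np.tan(np.radians(c["vertical_fov"]/2))
    d=np.array(uv,float)-[c["cx"],c["cy"]];r=np.hypot(*d);a=r/f
    v=np.r_[np.sin(a)*d/max(r,1e-9),np.cos(a)];E=c["extrinsics"];R=E[:3,:3];o=-R.T@E[:3,3];w=R.T@v
    return o+w*(z-o[2])/w[2]
E
python3 - <<'E'
from h import *
s=arm.observe();print(s["position"],s["tool_rot"],s["force"])
print(arm.get_calibration("wrist"))
cv2.imwrite("pics/w1.png",arm.capture("wrist")[:,:,::-1])
E
```

```text
[0.607  0.2338 0.3128] [ 0.0032  0.8442  0.5358 -0.0116] [-0.7593  0.664  -0.3258]
{'vertical_fov': 65.70646984690485, 'cx': 317.59387939633143, 'cy': 246.19167430348176, 'extrinsics': array([[ 0.4257,  0.9045, -0.0245, -0.4631],
       [ 0.8733, -0.4036,  0.2727, -0.493 ],
       [ 0.2367, -0.1375, -0.9618,  0.3466],
       [ 0.    ,  0.    ,  0.    ,  1.    ]])}
```

View pics/w1.png

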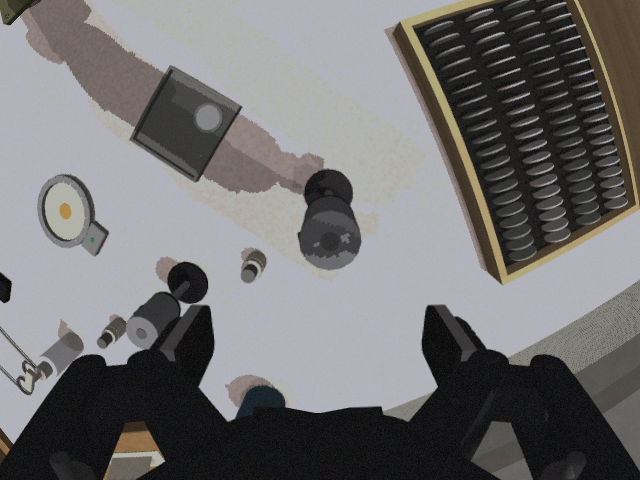

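```bash
cat >> h.py <<'E'
from scipy.spatial.transform import Rotation as Ro
def rel(p):
    s=arm.observe();q=s["tool_rot"];R=Ro.from_quat([*q[1:],q[0]]).as_matrix()
    d=R.T@[0,0,-1]
    print("TCP",s["position"],"shift tool cm",R.T@(np.array(p)-s["position"])*100,"levelling turn",np.array([-d[1],d[0],0]),"zaxis",R[:,2])
E
python3 - <<'E'
from h import *
print(fish((329,241),.23),fish((328,191),.008),fish((66,211),.006))
rel((.601,.241,.305))
E
```

```text
[0.6016 0.2421 0.23  ] [0.5988 0.2431 0.008 ] [ 0.4508 -0.1144  0.006 ]
TCP [0.6072 0.2328 0.3126] shift tool cm [ 0.495  -0.9106  0.7551] levelling turn [-0.0059  0.0241  0.    ] zaxis [-0.0156 -0.0192 -0.9997]
```

The wrist view shows the tall head top at (329,241), its foot at (328,191) and the dock centre at (66,211). These agree with the earlier fixes to about 3 mm. Next I level the tool and centre it.

Request:
{"fn": "jog_arm", "kwargs": {"motion": [[[0.5,-0.9,0.5],[-0.006,0.024,0],1],[[0,0,0],[0,0,0],1],[[0,0,0],[0,0,0],1]]}}

```text
time_s: 2.23
position: [0.5987, 0.2422, 0.3068]
tool_rot: [-0.0, 0.844, 0.536, -0.001]
force: [0.4, -0.2, 0.2]
gripper_width: 1.001
```

```bash
python3 -c "
from h import *
rel((.6005,.2415,.174))"
```

```text
TCP [0.5987 0.2422 0.3068] shift tool cm [ 0.0361  0.2152 13.2765] levelling turn [-0.0019  0.0015  0.    ] zaxis [-0.0024 -0.0005 -1.    ]
```

Request:
{"fn": "jog_arm", "kwargs": {"motion": [[[0,0.2,1.5],[-0.002,0.002,0],1],[[0,0,1.5],[0,0,0],1],[[0,0,1.5],[0,0,0],1],[[0,0,1.5],[0,0,0],1],[[0,0,1.5],[0,0,0],1],[[0,0,1.5],[0,0,0],1],[[0,0,1.5],[0,0,0],1],[[0,0,0],[0,0,0],1],[[0,0,0],[0,0,0],1]]}}

```text
time_s: 2.98
position: [0.5978, 0.2469, 0.2034]
tool_rot: [0.0, 0.841, 0.541, 0.001]
force: [-0.4, 0.8, 0.2]
gripper_width: 1.002
```

```bash
python3 - <<'E'
from h import *
rel((.6005,.2415,.174))
cv2.imwrite("pics/w2.png",arm.capture("wrist")[:,:,::-1])
E
```

```text
TCP [0.5978 0.2469 0.2034] shift tool cm [-0.3848  0.464   2.9376] levelling turn [ 0.0022 -0.0021  0.    ] zaxis [ 0.0029  0.001  -1.    ]
```

View pics/w2.png

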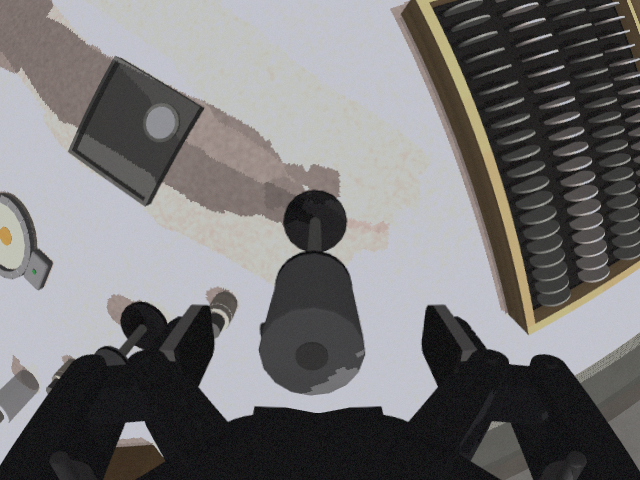

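The head top centre is at (312,350), between the open pads (about 213 to 427), and nothing is in contact.

```bash
python3 - <<'E'
from h import *
p=fish((312,350),.23);print(p,fish((315,221),.008))
rel((p[0],p[1],.174));rel((.6005,.2415,.174))
E
```

```text
[0.5995 0.2448 0.23  ] [0.6003 0.2442 0.008 ]
TCP [0.5976 0.2469 0.2034] shift tool cm [-0.1152  0.2536  2.936 ] levelling turn [ 0.0019 -0.002   0.    ] zaxis [ 0.0026  0.001  -1.    ]
TCP [0.5976 0.2469 0.2034] shift tool cm [-0.3772  0.4822  2.936 ] levelling turn [ 0.0019 -0.002   0.    ] zaxis [ 0.0026  0.001  -1.    ]
```

Request:
{"fn": "jog_arm", "kwargs": {"motion": [[[-0.2,0.3,1],[0.002,-0.002,0],1],[[0,0,1],[0,0,0],1],[[0,0,0.9],[0,0,0],1],[[0,0,0],[0,0,0],0.4],[[0,0,0],[0,0,0],0.2],[[0,0,0],[0,0,0],0.2],[[0,0,0],[0,0,0],0.2]], "newtons": 40}}

```text
time_s: 3.62
position: [0.6015, 0.2444, 0.1748]
tool_rot: [0.0, 0.841, 0.541, 0.002]
force: [0.7, 0.0, -0.1]
gripper_width: 0.6
```

```bash
python3 - <<'E'
from h import *
rel((.600,.243,.174))
cv2.imwrite("pics/w3.png",arm.capture("wrist")[200:,100:540,::-1])
E
```

```text
TCP [0.6015 0.2444 0.1748] shift tool cm [-0.1882 -0.0817  0.0765] levelling turn [ 0.0033 -0.0035  0.    ] zaxis [ 0.0045  0.0018 -1.    ]
```

View pics/w3.png

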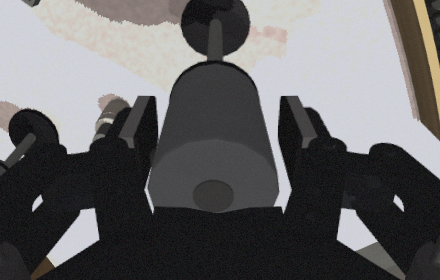

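The head is centred between the pads to about 1 mm (crop: head centre about 213, pad midpoint about 217). Now I close the fingers.

Request:
{"fn": "jog_arm", "kwargs": {"motion": [[[-0.1,0,0],[0,0,0],0.1],[[0,0,0],[0,0,0],0],[[0,0,0],[0,0,0],-0.3],[[0,0,0],[0,0,0],-1],[[0,0,0],[0,0,0],-1],[[0,0,0],[0,0,0],-1],[[0,0,0],[0,0,0],-1]], "newtons": 50}}

```text
time_s: 4.25
position: [0.6015, 0.2433, 0.1757]
tool_rot: [0.001, 0.841, 0.541, 0.003]
force: [-0.6, -0.4, -0.3]
gripper_width: 0.458
```

```bash
python3 -c "
from h import *
rel((.600,.243,.214));print(arm.observe()['moment'])"
```

```text
TCP [0.6015 0.2433 0.1757] shift tool cm [-0.0723 -0.1063 -3.8305] levelling turn [ 0.0045 -0.0045  0.    ] zaxis [ 0.0059  0.0022 -1.    ]
[-0.0704  0.     -0.0157]
```

Request:
{"fn": "jog_arm", "kwargs": {"motion": [[[0,0,-0.6],[0,0,0],-1],[[0,0,-1],[0,0,0],-1],[[0,0,-1],[0,0,0],-1],[[0,0,-1],[0,0,0],-1],[[0,0,-0.6],[0,0,0],-1],[[0,0,0],[0,0,0],-1]], "newtons": 60}}

```text
time_s: 4.75
position: [0.5998, 0.2428, 0.2207]
tool_rot: [0.0, 0.841, 0.541, 0.001]
force: [-0.1, 0.3, -2.4]
gripper_width: 0.455
```

```bash
python3 - <<'E'
from h import *
rel((.53,.10,.218))
cv2.imwrite("pics/s4.png",arm.capture("side")[:,:,::-1])
E
```

```text
TCP [0.5998 0.2428 0.2207] shift tool cm [-15.8891  -0.4448   0.248 ] levelling turn [ 0.0017 -0.0016  0.    ] zaxis [ 0.0022  0.0007 -1.    ]
```

View pics/s4.png

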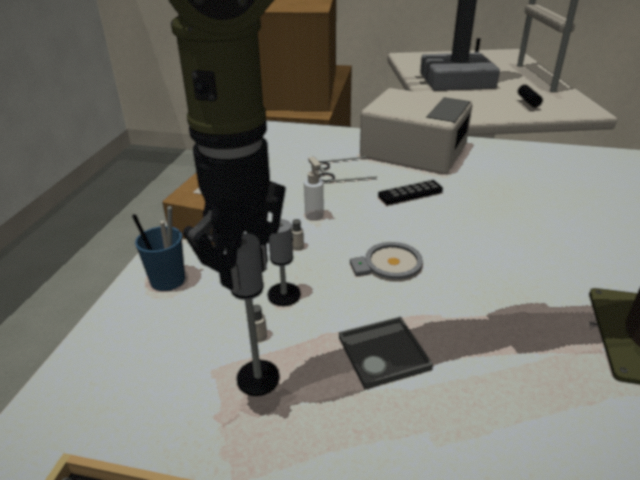

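Lamp is lifted and upright: its foot is at (258,378), head under the fingers, and the short lamp is undisturbed.

Request:
{"fn": "jog_arm", "kwargs": {"motion": [[[-0.6,0,0],[0,0,0],-1],[[-1.2,0,0],[0,0,0],-1],[[-2,0,0],[0,0,0],-1],[[-2.2,0,0],[0,0,0],-1],[[-2.2,0,0],[0,0,0],-1],[[-2.2,0,0],[0,0,0],-1],[[-2.2,0,0],[0,0,0],-1],[[-2.2,0,0],[0,0,0],-1],[[-2,0,0],[0,0,0],-1],[[-1.2,0,0],[0,0,0],-1],[[-0.6,0,0],[0,0,0],-1],[[0,0,0],[0,0,0],-1]]}}

```text
time_s: 5.8
position: [0.5135, 0.0625, 0.2162]
tool_rot: [-0.001, 0.841, 0.542, -0.003]
force: [-0.0, -0.2, -3.9]
gripper_width: 0.457
```

```bash
python3 -c "
from h import *
rel((.449,-.115,.222))"
```

```text
TCP [0.5135 0.0625 0.2162] shift tool cm [-18.835    1.4537  -0.5154] levelling turn [-0.0051  0.0041  0.    ] zaxis [-0.0063 -0.0016 -1.    ]
```

Request:
{"fn": "jog_arm", "kwargs": {"motion": [[[-0.6,0.1,-0.1],[-0.005,0.004,0],-1],[[-1.2,0.1,-0.1],[0,0,0],-1],[[-2,0.2,-0.1],[0,0,0],-1],[[-2.2,0.2,-0.1],[0,0,0],-1],[[-2.2,0.2,-0.1],[0,0,0],-1],[[-2.2,0.2,0],[0,0,0],-1],[[-2.2,0.2,0],[0,0,0],-1],[[-2.2,0.1,0],[0,0,0],-1],[[-2,0.1,0],[0,0,0],-1],[[-1.2,0,0],[0,0,0],-1],[[-0.6,0,0],[0,0,0],-1],[[0,0,0],[0,0,0],-1]]}}

```text
time_s: 6.8
position: [0.4535, -0.1153, 0.2214]
tool_rot: [0.001, 0.836, 0.548, 0.007]
force: [0.7, -0.1, -4.2]
gripper_width: 0.455
```

```bash
python3 - <<'E'
from h import *
rel((.449,-.115,.222));a=cv2.resize(arm.capture("side")[160:340,260:500,::-1],(600,450))
cv2.imwrite("pics/s5.png",a)
cv2.imwrite("pics/w5.png",arm.capture("wrist")[:,:,::-1])
E
```

```text
TCP [ 0.4535 -0.1153  0.2214] shift tool cm [-0.1531 -0.4275 -0.0623] levelling turn [ 0.0088 -0.0113  0.    ] zaxis [ 0.0126  0.0068 -0.9999]
```

View pics/s5.png

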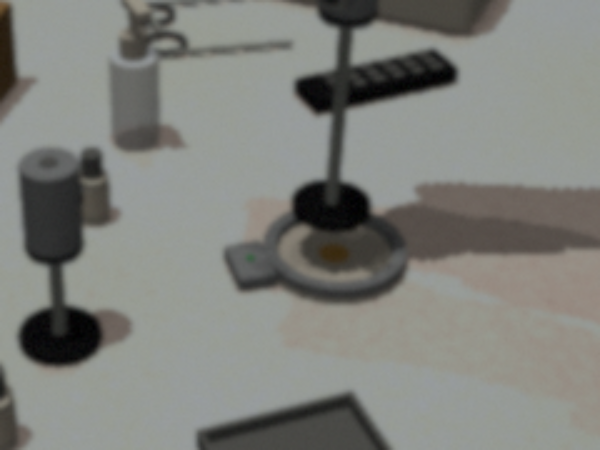

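View pics/w5.png

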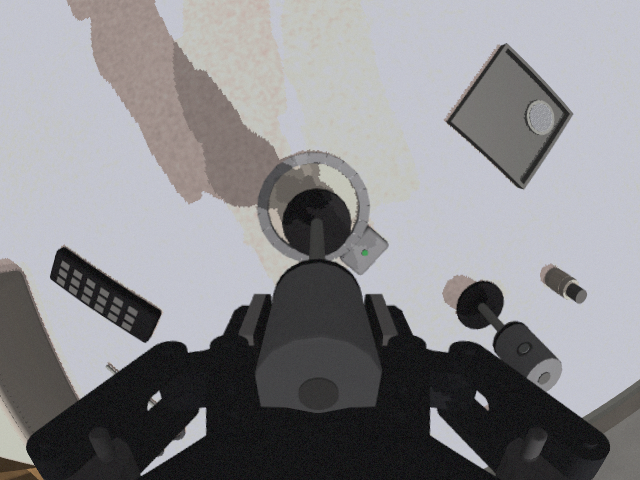

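Side crop: the foot hangs above the dock, stem upright. Wrist: rim centre at (313,206), foot centre at (317,222).

```bash
python3 - <<'E'
from h import *
d=fish((313.5,206),.014);f=fish((316.5,222),.052);t=fish((318,393),.276);print(d,f,t,plane("side",(394,260.8),.014))
p=arm.observe()["position"]
d0=np.array([.449,-.115])
rel((p[0]+d[0]-f[0],p[1]+d[1]-f[1],.1757+.006))
E
```

```text
[ 0.4479 -0.1112  0.014 ] [ 0.4553 -0.1116  0.052 ] [ 0.4548 -0.113   0.276 ] [ 0.4465 -0.1017]
TCP [ 0.4545 -0.1133  0.2215] shift tool cm [-0.3054 -0.7313  3.9701] levelling turn [ 0.0094 -0.0128  0.    ] zaxis [ 0.0137  0.008  -0.9999]
```

Request:
{"fn": "jog_arm", "kwargs": {"motion": [[[-0.15,-0.6,0.3],[0.005,-0.008,0],-1],[[0,0,0.6],[0,0,0],-1],[[0,0,0.6],[0,0,0],-1],[[0,0,0.5],[0,0,0],-1],[[0,0,0],[0,0,0],-1],[[0,0,0],[0,0,0],-1]]}}

```text
time_s: 7.4
position: [0.4504, -0.1063, 0.1991]
tool_rot: [-0.0, 0.833, 0.554, 0.004]
force: [0.1, -0.0, -4.2]
gripper_width: 0.454
```

```bash
python3 - <<'E'
from h import *
rel((.4475,-.1125,.182))
cv2.imwrite("pics/w6.png",cv2.resize(arm.capture("wrist")[120:420,200:440,::-1],(480,600)))
E
```

```text
TCP [ 0.4504 -0.1063  0.1991] shift tool cm [-0.6993 -0.035   1.7082] levelling turn [ 0.0044 -0.0076  0.    ] zaxis [ 0.007   0.0053 -1.    ]
```

View pics/w6.png

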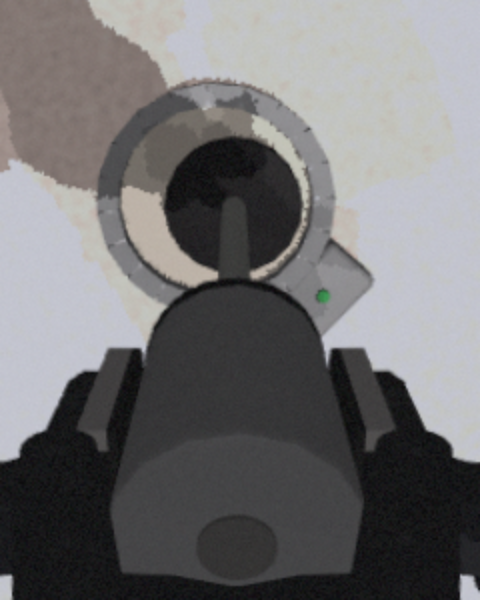

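Crop: rim centre at (216,198) gives full-frame (308,219). Foot centre at (234,205) gives (317,222.5).

```bash
python3 - <<'E'
from h import *
d=fish((308,219),.014);f=fish((317,222.5),.0314);print(d,f)
p=arm.observe()["position"]
rel((p[0]+d[0]-f[0],p[1]+d[1]-f[1],.1757+.006))
E
```

```text
[ 0.4478 -0.1123  0.014 ] [ 0.4502 -0.1046  0.0314]
TCP [ 0.4504 -0.1063  0.1992] shift tool cm [-0.8179  0.0625  1.7411] levelling turn [ 0.0044 -0.0077  0.    ] zaxis [ 0.007   0.0054 -1.    ]
```

Request:
{"fn": "jog_arm", "kwargs": {"motion": [[[-0.75,0.05,0],[0.001,-0.003,0],-1],[[0,0,0.4],[0,0,0],-1],[[0,0,0.4],[0,0,0],-1],[[0,0,0.4],[0,0,0],-1],[[0,0,0],[0,0,0],-1],[[0,0,0],[0,0,0],-1]]}}

```text
time_s: 7.95
position: [0.4483, -0.1148, 0.1861]
tool_rot: [0.001, 0.833, 0.553, 0.003]
force: [-0.1, -0.3, -3.4]
gripper_width: 0.456
```

```bash
python3 - <<'E'
from h import *
rel((.4478,-.1125,.1817))
cv2.imwrite("pics/w7.png",cv2.resize(arm.capture("wrist")[120:420,200:440,::-1],(480,600)))
E
```

```text
TCP [ 0.4483 -0.1148  0.1861] shift tool cm [ 0.1931 -0.1378  0.4442] levelling turn [ 0.0047 -0.0044  0.    ] zaxis [ 0.006   0.0022 -1.    ]
```

View pics/w7.png

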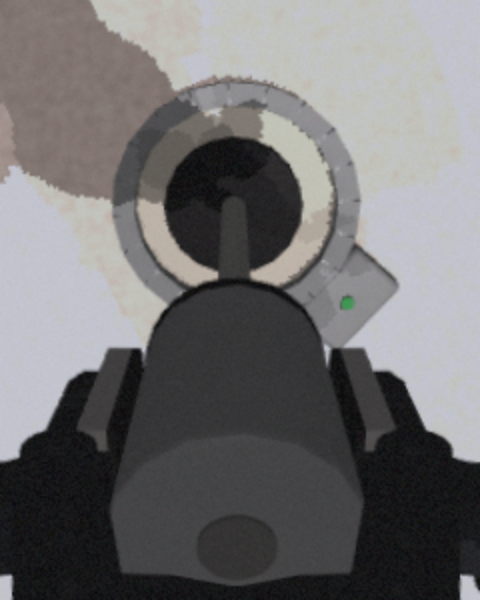

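The foot at (233,205) is centred in the rim at (236,200), within 1–2 mm. Now I lower it to the floor.

Request:
{"fn": "jog_arm", "kwargs": {"motion": [[[0,0,0.2],[0,0,0],-1],[[0,0,0.15],[0,0,0],-1],[[0,0,0.1],[0,0,0],-1],[[0,0,0],[0,0,0],-1],[[0,0,0],[0,0,0],-1]]}}

```text
time_s: 8.42
position: [0.4488, -0.1147, 0.1817]
tool_rot: [0.001, 0.833, 0.553, 0.004]
force: [0.2, -0.6, -2.8]
gripper_width: 0.457
```

Request:
{"fn": "jog_arm", "kwargs": {"motion": [[[0,0,0.1],[0,0,0],-1],[[0,0,0.05],[0,0,0],-1],[[0,0,0],[0,0,0],-1],[[0,0,0],[0,0,0],-1]]}}

```text
time_s: 8.75
position: [0.4493, -0.1148, 0.1818]
tool_rot: [0.002, 0.833, 0.553, 0.004]
force: [0.3, -0.5, -2.8]
gripper_width: 0.455
```

Request:
{"fn": "jog_arm", "kwargs": {"motion": [[[0,0,0.25],[0,0,0],-1],[[0,0,0.25],[0,0,0],-1]]}}

```text
time_s: 8.92
position: [0.4514, -0.1156, 0.1815]
tool_rot: [0.005, 0.833, 0.553, 0.006]
force: [-6.3, -0.9, 27.8]
gripper_width: 0.453
```

Contact confirmed (+28 N). I relax the press and level the tool before releasing.

Request:
{"fn": "jog_arm", "kwargs": {"motion": [[[0,-0.1,-0.1],[0.003,-0.003,0],-1],[[0,0,0],[0,0,0],-1],[[0,0,0],[0,0,0],-1]]}}

```text
time_s: 9.17
position: [0.4511, -0.1154, 0.1838]
tool_rot: [0.006, 0.833, 0.553, 0.004]
force: [-1.1, 0.4, -3.6]
gripper_width: 0.454
```

```bash
python3 -c "
from h import *
rel((.4495,-.1148,.1817));print(arm.observe()['force'])"
```

```text
TCP [ 0.4511 -0.1154  0.1838] shift tool cm [-0.0028 -0.1713  0.2031] levelling turn [ 0.0143 -0.0011  0.    ] zaxis [ 0.0136 -0.0046 -0.9999]
[-1.0602  0.4223 -3.5777]
```

Request:
{"fn": "jog_arm", "kwargs": {"motion": [[[0,-0.1,0],[0.01,0.003,0],-1],[[0,0,0],[0,0,0],-1],[[0,0,0.15],[0,0,0],-1],[[0,0,0.1],[0,0,0],-1],[[0,0,0],[0,0,0],-1]]}}

```text
time_s: 9.58
position: [0.4508, -0.115, 0.182]
tool_rot: [0.0, 0.833, 0.553, 0.003]
force: [0.6, 0.2, -3.9]
gripper_width: 0.457
```

```bash
python3 -c "
from h import *
rel((.4495,-.1148,.1817));print(arm.observe()['force'])"
```

```text
TCP [ 0.4508 -0.115   0.182 ] shift tool cm [-0.0267 -0.1258  0.0256] levelling turn [ 0.0041 -0.0046  0.    ] zaxis [ 0.0055  0.0026 -1.    ]
[ 0.5625  0.1951 -3.8933]
```

Request:
{"fn": "jog_arm", "kwargs": {"motion": [[[0,0,0.05],[0,0,0],-1],[[0,0,0],[0,0,0],0],[[0,0,0],[0,0,0],0.1],[[0,0,0],[0,0,0],0.2],[[0,0,0],[0,0,0],0.4],[[0,0,0],[0,0,0],0.7],[[0,0,0],[0,0,0],1],[[0,0,0],[0,0,0],1],[[0,0,0],[0,0,0],1]], "newtons": 20}}

```text
time_s: 10.33
position: [0.4521, -0.1151, 0.181]
tool_rot: [0.001, 0.833, 0.553, 0.004]
force: [-0.3, 0.1, -0.7]
gripper_width: 1.0
```

```bash
python3 - <<'E'
from h import *
rel((.4495,-.1148,.30));print(arm.observe()['force'])
cv2.imwrite("pics/w8.png",arm.capture("wrist")[:,:,::-1])
E
```

```text
TCP [ 0.4521 -0.1151  0.181 ] shift tool cm [ -0.0015  -0.1824 -11.9036] levelling turn [ 0.0055 -0.0056  0.    ] zaxis [ 0.0073  0.003  -1.    ]
[-0.2992  0.1433 -0.6743]
```

View pics/w8.png

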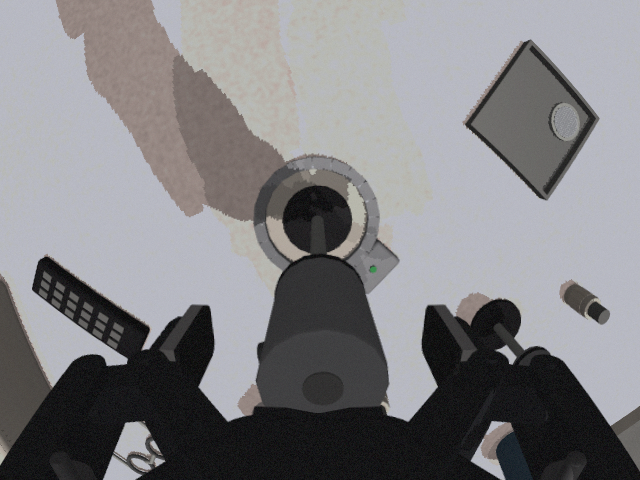

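The lamp stands free: its foot at (317,219) is inside the rim, which is centred at about (317,217), and the pads are well clear. I retract straight up.

Request:
{"fn": "jog_arm", "kwargs": {"motion": [[[0,0,-0.8],[0,0,0],1],[[0,0,-1.2],[0,0,0],1],[[0,0,-1.5],[0,0,0],1],[[0,0,-1.5],[0,0,0],1],[[0,0,-1.5],[0,0,0],1],[[0,0,-2],[0,0,0],1],[[0,0,-2],[0,0,0],1],[[0,0,-2],[0,0,0],1],[[0,0,-1],[0,0,0],1],[[0,0,0],[0,0,0],1],[[0,0,0],[0,0,0],1],[[0,0,0],[0,0,0],1]]}}

```text
time_s: 11.38
position: [0.4493, -0.1148, 0.3273]
tool_rot: [0.001, 0.833, 0.553, 0.004]
force: [0.3, -0.0, 0.0]
gripper_width: 1.0
```

```bash
python3 - <<'E'
from h import *
s=arm.observe();print(s["position"],s["force"])
a=cv2.resize(arm.capture("side")[100:340,260:500,::-1],(400,400));b=cv2.resize(arm.capture("wrist")[:,:,::-1],(400,300))
o=np.zeros((400,800,3),np.uint8);o[:,:400]=a;o[:300,400:]=b
cv2.imwrite("pics/f.png",o)
E
```

```text
[ 0.4493 -0.1148  0.3273] [ 0.2862 -0.0338  0.0334]
```

View pics/f.png

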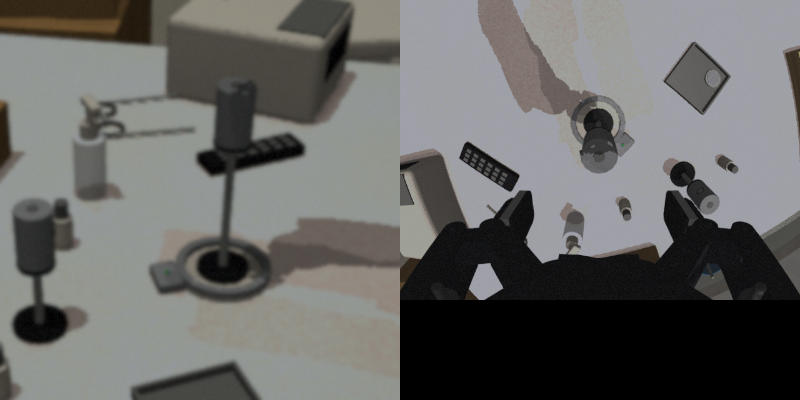

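The side crop shows the lamp upright in the dock, with its foot at (222,266) and the rim centred at about (223,268). The short lamp is in its original place and the gripper is clear.

```bash
python3 -c "
from plant import arm
print(arm.sign_off())"
```

```text
the job is handed in; nothing more can be done
None
```

The tall lamp is standing by itself on the charging dock, and the job is handed in at about 11.5 s of the 40 s allowed. I gripped it by the head, lifted its foot about 45 mm, carried it upright past the short lamp, and lowered it into the well.

**Final pictures:** the foot is inside the rim, about 1–3 mm from the centre, and the lamp looks upright. The short lamp is where it started, the gripper is open about 100 mm above the lamp, and the force reading is near zero.

**What disagreed or went unevenly:**
- **Dock position:** the camera estimates differed by a few mm. The largest outlier was a side-camera reading of the rim, about 10 mm off in y, so I centred the foot using the wrist camera from close by.
- **Lowering:** the first touchdown pressed the lamp on the floor with a force reading of about 28 N and tilted the tool slightly. I backed off about 2 mm, levelled the tool, lowered again and then released.

The sign-off gave no verdict, so the result rests on these pictures and force readings.

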